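# Draw the viewing tray from under the gem boxes and set up a viewing

### The job

Draw the metal viewing tray out from under the stack of gem boxes, leaving the boxes stacked where they are (do not lift or topple them), and lay it lengthwise, squarely in the middle of the empty one of the two rubber pads of the viewing bench. Stand every jar of stones that is on the desk upright in the tray, and slide the lamp along its rail to the stop at that pad's side so that it shines down the tray. Leave the tin, the green dish and the caliper alone.

Things in the scene. Friction and masses are not known exactly. Their poses are not given: they have to be found in the camera images.
- tray: Shallow open aluminium tray, 208 mm long (its x), 60 mm wide (its y), 16 mm high, walls and floor 4 mm thick, inside 200 by 52 mm, 250 g; four jars fit in one row (48 mm apart). At first it lies on the desk under the stack, its -x end sticking out between the two stop blocks of the rack. Origin: centre of its underside. It can be lifted by gripping it across its width at the middle.
- tray_tab (a point): Top centre of the black upright tab on the outside of the tray's -x end: 14 mm thick along the tray, 24 mm wide across it, standing 44 mm above the tray's underside.
- stops: Fixed steel rack. Origin: on the desk under the stack's middle. Two stop blocks 12 (x) by 24 (y) by 34 mm high at x = -70, y = +-48 mm hold the boxes back; two runners beside the tray, 128 by 16 by 13 mm high, at y = +-44 mm, on which the boxes come to rest 3 mm lower. The tray is drawn along -x through the 72 mm gap, and is clear of the blocks when its origin passes x = -180 mm.
- box1: Bottom box of the stack: closed flat gem box 120 (x) by 110 (y) by 28 mm high, 250 g. Origin: centre of its underside. It rests on the tray's rim, just behind the stop blocks.
- box2: Middle box of the stack: closed flat gem box 120 (x) by 110 (y) by 28 mm high, 250 g. Origin: centre of its underside. Rests on box1.
- box3: Top box of the stack: closed flat gem box 120 (x) by 110 (y) by 28 mm high, 250 g. Origin: centre of its underside. Rests on box2.
- jar1: One of up to four identical closed round jars of pink stones with white lids: diameter 42 mm, 36 mm tall, 100 g, standing upright on the desk; some may be absent. Origin: centre of its underside; z up.
- jar2: One of up to four identical closed round jars of pink stones with white lids: diameter 42 mm, 36 mm tall, 100 g, standing upright on the desk; some may be absent. Origin: centre of its underside; z up.
- jar3: One of up to four identical closed round jars of pink stones with white lids: diameter 42 mm, 36 mm tall, 100 g, standing upright on the desk; some may be absent. Origin: centre of its underside; z up.
- jar4: One of up to four identical closed round jars of pink stones with white lids: diameter 42 mm, 36 mm tall, 100 g, standing upright on the desk; some may be absent. Origin: centre of its underside; z up.
- bay_free: The empty rubber pad of the viewing bench, fixed: 230 mm long (its x, towards the lamp rail), 100 mm wide (its y), 3 mm thick, flat, no rim. Origin: centre of its underside, on the desk. The tray belongs in its middle, along its x, either way round.
- bay_end (a point): Point beyond the +x end of the empty pad where the lamp's window centre is when the lamp is at the stop on this pad's side.
- bay_used: The other pad, 170 mm beside the empty one (to its left or its right), with a grey pocket scale fixed on it (170 by 84 mm, 30 mm high). Origin: centre of its underside.
- lamp (a joint): Position of the lamp along its rail (m): 0 in the middle, grows to the bench's left (+y of the pads' frames), ends at stops at +0.085 and -0.085, each abreast of one pad. It moves against about 2 N of friction and stays where it is left.
- lamp_grip (a point): Top centre of the lamp's black handle, an upright block 16 mm wide along the rail, 32 mm across it and 36 mm tall, on the grey lamp body (84 mm along the rail, 46 mm across, 40 mm high). About 100 mm above the desk.
- lamp_front (a point): Centre of the lamp's white window, on the lamp's side that faces the robot.
- tin: Black round tin, 84 mm across, 38 mm high; leave it alone. Origin: centre of its underside.
- dish: Open green dish 90 by 170 mm, 35 mm high; leave it alone. Origin: centre of its underside.
- caliper: Steel caliper lying flat, 220 mm long (its y), up to 12 mm high; leave it alone. Origin: centre of its beam's underside.

How it is judged:
By the outcome, as a careful person would: the job done as asked, in the order asked, and still so for the second after the job is handed in, with the robot touching nothing.
Of jar1, jar2, jar3, jar4 only 2 to 4 are there at a start; the rules pass over those that are not, and their reading is None.
At some moment in a run one of jar1, jar2, jar3, jar4 may be knocked a few centimetres aside while the robot is not near it.
Once in a run the grip may slacken for a moment while it holds something.
It also fails if it takes over 210 s, if anything falls off the work surface, if the arm or the gripper's body presses on something with over 40 N, if the wrist force passes 120 N, or if a joint passes its speed limit or range.

### The arm

A 6-joint arm with a two-finger parallel gripper is mounted at the origin on the work surface. World frame = base frame: x ahead of the robot, y to its left, z up, the work surface at z = 0. Lengths are in mm, angles in degrees, forces in N, time in s.
With the tool pointing down it reaches from about 350 to 775 mm from the base axis. Payload 7.3 kg.
Tool frame: the origin (TCP) lies on the centre line of the jaws, within the pads' length; the fingertips stand 19 mm ahead of it and the grasp point (between the pads) is the TCP (env.nose_length is the distance from the TCP to the fingertips, in mm); z points along the fingers, y is the line along which they close (so a half turn about z gives the same grasp; the last joint's range is limited). The gripper opens to 92 mm and grips with 3 to 60 N. Pads are 19 mm wide; open, the fingers measure 130 mm over their backs; the gripper's body (75 mm by 190 mm) begins 47 mm behind the grasp point.
Start: joints at [-79.297, 19.595, 87.324, -0, 73.075, -8.365], TCP at [171.535, -496.204, 245.741] pointing down, gripper open.
Joint ranges: [-145.02, 145.02], [-44.19, 115.74], [2.07, 154.8], [-57.11, 237.11], [16.16, 152.29], [-177.93, 177.93]. Speed limits (degrees/s): [147.25, 147.25, 180, 180, 180, 180].

### API

Orientations are given as [roll, pitch, yaw] about the fixed x, y, z axes, in that order (R = Rz(yaw) Ry(pitch) Rx(roll)).
In Python, from workcell import sensors, optics, job, spot_in, env gives the robot as it stands. The module is installed in compiled form; this text tells all that it offers.
- The arm moves only by the shell command python3 -m crank 'ROWS' [FORCE]. ROWS is text: rows parted by semicolons, each of 7 numbers parted by spaces: the shift along the tool's x, y, z as a fraction of full scale, then the turn, a rotation vector about the tool's x, y, z as a fraction of full scale, then the finger opening in mm, from 0 to 91.8. A call has 1 to 12 rows; each row shifts and turns the commanded pose from where the row before left it, along the tool's axes as they then stand; what a row does not reach is not made up. Full scale, the value 1, is 0.4 m for a shift and 90 degrees for a turn. A row lasts 1/12 s, in which the tool goes at most 41.7 mm and 7.16 degrees, less where a joint would pass 70% of its speed; a pose out of reach is approached as far as the arm can. A call with a number of a shift or a turn outside -1 to 1 is refused whole. A call with a gripper value outside its range is refused whole. The fingers move at their own pace and stop on an object; FORCE is the grip in N (left out, the last holds). Time passes only in rows, so rows that do not move let the fingers close. It gives the time, the measured TCP pose, the force, the opening and the grip force at its end, in the units of the state.
- sensors.observe(): the state, without advancing time (a new reading comes with each control period).
- optics.grab_frame(name): name is "scene" or "top" or "wrist"; returns the picture (420x560x3 uint8, blue, green, red); there is no depth.
- optics.camera_params(name): a dict with "camera_matrix" (3x3 intrinsics, pixels), "rvec" (rotation vector, rad) and "tvec" (3), from world to camera coordinates, as OpenCV has them. Camera axes: x right, y down, z forward; pixel columns grow to the right and rows downward; lengths in mm; the calibration is good to about 2 mm. A picture is of the moment at which its call begins: read the wrist's pose just before it. camera_params takes no time and is no camera call; for the wrist camera it gives the pose at the moment of the call.
- job.hand_in(): hands the job in; it is judged then, once.
Trained networks look in the newest picture that a camera, given by its name, has taken for a name from the list of things; names that differ only in an ending like _2 or _b are one class to them, and where a whole thing is asked for, a point or a joint stands for the part that bears it (a point fixed in the world has none). Each returns a list of dicts, best first, with "p" (0 to 1); they miss things now and then, are a little off and sometimes report something else, mostly with a low value. They report only what shows in the picture. A call takes as long as a camera call.
- spot_in(camera, query): "location" ([x, y, z] in mm, in the coordinates of the camera as it stood for that picture, good to about 4 mm: the middle of the surface that is visible of it).
The state is a dict: "t": time; "q": joint angles; "qd": joint speeds; "tau": joint torques, N m; "ee_pos": TCP position; "ee_rot": TCP orientation; "ft_force": force on the tool from outside, world axes, zero at the start; "wrist_torque": the same for the moment, N m; "opening": finger opening in mm; "grasp_force": force on a finger pad.
Only numpy, scipy, OpenCV 4.12 (cv2) and the standard library are available. Lean on these libraries where they do the work, as an engineer would, in place of code of your own. Each camera call takes 0.05 s, during which the arm holds its last target. There are 200 camera calls.

## Working session

There is one attempt and no reset: what is moved stays moved. The work goes in short steps, Python scripts to look and compute and a shell command to move; the robot and the scene stay as the last step left them, time stands still between calls to the robot, and variables do not carry over. Pictures are saved under pics/ and viewed, at most 16 in all, crops included, and the job is handed in when it is done.

```bash
mkdir -p pics
cat > h.py <<'E'
import numpy as np, cv2
from workcell import sensors, optics, job, spot_in, env
def grab(n,f=None):
    im=optics.grab_frame(n)
    if f: cv2.imwrite('pics/'+f,im)
    return im
def cam(n):
    p=optics.camera_params(n);K=np.array(p['camera_matrix'],float);R=cv2.Rodrigues(np.array(p['rvec'],float))[0];t=np.array(p['tvec'],float).ravel()
    return K,R,t
def towld(n,loc):
    K,R,t=cam(n);return R.T@(np.array(loc)-t)
def px2w(n,uv,z):
    K,R,t=cam(n);d=R.T@np.linalg.inv(K)@np.array([uv[0],uv[1],1.]);c=-R.T@t
    return c+d*(z-c[2])/d[2]
def w2px(n,p):
    K,R,t=cam(n);q=K@(R@np.array(p,float)+t);return q[:2]/q[2]
def st():
    s=sensors.observe();print('t',round(s['t'],2),'pos',np.round(s['ee_pos'],1),'rot',np.round(s['ee_rot'],1),'F',np.round(s['ft_force'],1),'open',round(s['opening'],1),'g',round(s['grasp_force'],1),'q',np.round(s['q'],0));return s
E
python3 - <<'E'
from h import *
st()
a=grab('scene','s0.png');b=grab('top','t0.png')
for n in ['scene','top']:
    K,R,t=cam(n);print(n,np.round(-R.T@t),np.round(R[2],2),K[0,0])
for q in ['tray','tray_tab','stops','box3','jar1','bay_free','bay_used','lamp','lamp_grip','lamp_front','tin','dish','caliper']:
    for n in ['top']:
        print(q,[(np.round(towld(n,d['location'])).tolist(),round(d['p'],2)) for d in spot_in(n,q)][:6])
E
```

```text
t 0.0 pos [ 171.5 -495.8  245.1] rot [-179.9   -0.    19.1] F [ 0.5 -0.1  0.1] open 91.7 g 0.0 q [-79.  20.  87.   0.  73.  -8.]
scene [1163.  197.  797.] [-0.64 -0.21 -0.74] 382.4142036197324
top [ 447.   -5. 1595.] [ 0.1  -0.01 -0.99] 502.54697080736446
tray [([623.0, 333.0, 5.0], 0.55), ([639.0, -159.0, 61.0], 0.54)]
tray_tab [([623.0, 337.0, -1.0], 0.62)]
stops [([469.0, 123.0, 41.0], 0.56), ([582.0, 369.0, 26.0], 0.55)]
box3 [([633.0, 436.0, 99.0], 0.96), ([598.0, 382.0, 68.0], 0.72)]
jar1 [([468.0, 277.0, 35.0], 0.57), ([485.0, 204.0, 37.0], 0.48), ([470.0, 125.0, 42.0], 0.42)]
bay_free [([498.0, -264.0, 2.0], 0.75)]
bay_used [([493.0, -98.0, 23.0], 0.58)]
lamp [([641.0, -159.0, 65.0], 0.89)]
lamp_grip [([641.0, -161.0, 63.0], 0.68), ([766.0, -180.0, 4.0], 0.32)]
lamp_front [([640.0, -155.0, 66.0], 0.86)]
tin [([467.0, 280.0, 35.0], 0.66), ([421.0, -424.0, 39.0], 0.57), ([767.0, -181.0, 5.0], 0.5)]
dish [([582.0, -463.0, 3.0], 0.61)]
caliper [([766.0, -177.0, 4.0], 0.68)]
```

View pics/t0.png

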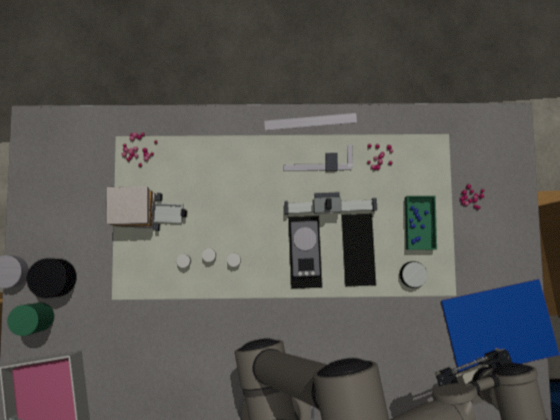

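View pics/s0.png

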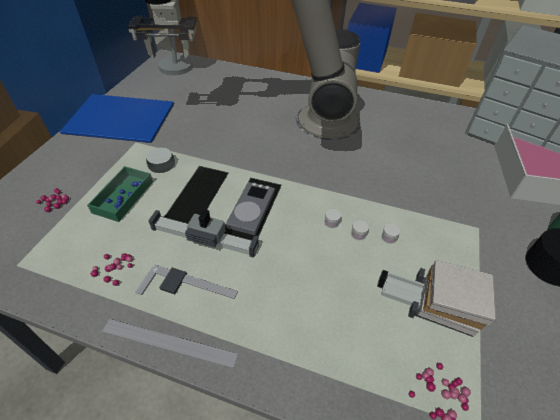

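The top view shows three jars at about (183,262), (209,256) and (234,261). The tab is at (184,213), the stack at (130,206), the free pad at (359,250) and the lamp at (328,203). The scene view agrees: three jars, and the empty pad is on the robot's right.

```bash
cat >> h.py <<'E'
def go(p,yaw=None):
    "print shift in tool axes (fractions) AFTER any turn, and turn fraction"
    s=st();y0=s['ee_rot'][2];d=np.array(p,float)-s['ee_pos'];y=y0 if yaw is None else yaw
    a=np.radians(y);tx=np.array([np.cos(a),np.sin(a),0]);ty=np.array([np.sin(a),-np.cos(a),0])
    dy=(y-y0+180)%360-180
    print('turn z',round(-dy/90,4),'shift',np.round([d@tx/400,d@ty/400,-d[2]/400],4))
E
python3 - <<'E'
from h import *
K,R,t=cam('wrist');c=-R.T@t;s=sensors.observe();print('wristcam',np.round(c-s['ee_pos']),np.round(R,2),K[0])
P=lambda u,z:print(u,np.round(px2w('top',u,z)))
P((184,213),44)
for u in [(183,262),(209,256),(234,261)]:P(u,36)
for u in [(344,215),(375,213),(376,285),(344,286)]:P(u,3)
for u in [(291,218),(319,218),(322,287),(291,287)]:P(u,3)
for u in [(108,188),(149,187),(150,226),(108,226)]:P(u,100)
P((328,203),100)
P((333,162),12)
go([570,250,300],90)
E
```

```text
wristcam [ 75.  26. 139.] [[ 0.33 -0.95 -0.  ]
 [-0.9  -0.31  0.29]
 [-0.28 -0.09 -0.96]] [348.89207055   0.         276.12723633]
(184, 213) [614. 280.  44.]
(183, 262) [464. 283.  36.]
(209, 256) [481. 203.  36.]
(234, 261) [465. 126.  36.]
(344, 215) [ 608. -222.    3.]
(375, 213) [ 613. -321.    3.]
(376, 285) [ 385. -318.    3.]
(344, 286) [ 383. -217.    3.]
(291, 218) [600. -53.   3.]
(319, 218) [ 599. -142.    3.]
(322, 287) [ 381. -147.    3.]
(291, 287) [382. -50.   3.]
(108, 188) [686. 497. 100.]
(149, 187) [688. 375. 100.]
(150, 226) [570. 370. 100.]
(108, 226) [572. 494. 100.]
(328, 203) [ 635. -161.  100.]
(333, 162) [ 778. -189.   12.]
t 0.75 pos [ 171.5 -496.2  245.8] rot [180.    0.   19.1] F [ 0.7 -0.1 -0.8] open 91.7 g 0.0 q [-79.  20.  87.  -0.  73.  -8.]
turn z -0.7882 shift [ 1.8655  0.9962 -0.1356]
```

```bash
python3 -m crank '0 0 -0.03 0 0 -0.079 91;0 0 -0.03 0 0 -0.079 91;0 0 -0.03 0 0 -0.079 91;0 0 -0.03 0 0 -0.079 91;0 0 0 0 0 -0.079 91;0 0 0 0 0 -0.079 91;0 0 0 0 0 -0.079 91;0 0 0 0 0 -0.079 91;0 0 0 0 0 -0.079 91;0 0 0 0 0 -0.079 91;0 0 0 0 0 0 91'
```

```text
t: 1.67
ee_pos: [171.5, -496.2, 293.8]
ee_rot: [-180.0, 0.0, 90.4]
ft_force: [-0.1, -0.2, 0.9]
opening: 91.1
grasp_force: 0.0
```

```bash
python3 -m crank '0.09 0.048 0 0 0 0 91;0.09 0.048 0 0 0 0 91;0.09 0.048 0 0 0 0 91;0.09 0.048 0 0 0 0 91;0.09 0.048 0 0 0 0 91;0.09 0.048 0 0 0 0 91;0.09 0.048 0 0 0 0 91;0.09 0.048 0 0 0 0 91;0.09 0.048 0 0 0 0 91;0.09 0.048 0 0 0 0 91;0.09 0.048 0 0 0 0 91;0.09 0.048 0 0 0 0 91' && python3 -m crank '0.09 0.048 0 0 0 0 91;0.09 0.048 0 0 0 0 91;0.09 0.048 0 0 0 0 91;0.09 0.048 0 0 0 0 91;0.09 0.048 0 0 0 0 91;0.09 0.048 0 0 0 0 91;0.09 0.048 0 0 0 0 91;0.09 0.048 0 0 0 0 91;0.09 0.048 0 0 0 0 91;0 0 0 0 0 0 91;0 0 0 0 0 0 91;0 0 0 0 0 0 91'
python3 - <<'E'
from h import *
st();grab('wrist','w1.png')
for q in ['tray','tray_tab','stops','box1','jar1']:
    print(q,[(np.round(towld('wrist',d['location'])).tolist(),np.round(w2px('wrist',towld('wrist',d['location']))).tolist(),round(d['p'],2)) for d in spot_in('wrist',q)][:6])
E
```

```text
t: 2.67
ee_pos: [401.2, -61.5, 294.1]
ee_rot: [179.9, 0.0, 89.9]
ft_force: [1.3, -0.9, -0.2]
opening: 91.4
grasp_force: 0.0
t: 3.67
ee_pos: [572.2, 260.7, 293.2]
ee_rot: [-179.9, 0.1, 90.1]
ft_force: [0.1, 0.2, -0.7]
opening: 90.8
grasp_force: 0.0
t 3.67 pos [572.2 260.7 293.2] rot [-1.799e+02  1.000e-01  9.010e+01] F [ 0.1  0.2 -0.7] open 90.8 g 0.0 q [18. 29. 64. -0. 86. 17.]
tray [([616.0, 336.0, 9.0], [312.0, 101.0], 0.85)]
tray_tab [([624.0, 332.0, 5.0], [319.0, 104.0], 0.64), ([614.0, 380.0, 72.0], [318.0, 53.0], 0.28)]
stops [([658.0, 365.0, 33.0], [355.0, 73.0], 0.67)]
box1 [([634.0, 378.0, 39.0], [334.0, 60.0], 0.96), ([612.0, 376.0, 77.0], [316.0, 57.0], 0.87), ([636.0, 396.0, 105.0], [349.0, 29.0], 0.6)]
jar1 [([475.0, 286.0, 37.0], [189.0, 147.0], 0.82), ([488.0, 211.0, 38.0], [204.0, 211.0], 0.77), ([475.0, 135.0, 36.0], [198.0, 267.0], 0.7), ([483.0, -46.0, 4.0], [216.0, 366.0], 0.59)]
```

View pics/w1.png

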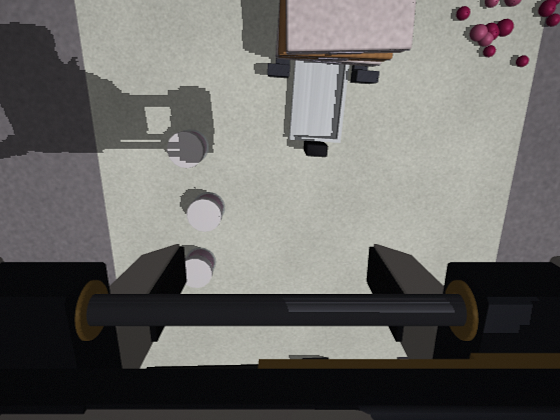

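The tray runs up to the stack, with the tab top at about (316,144). Its left rim goes from (292,62) to (288,138) and its right rim from (345,70) to (339,140).

Run:
```python
from h import *
P=lambda u,z:print(u,np.round(px2w('wrist',u,z),1))
P((316,144),44);P((305,144),44);P((327,144),44)
for u in [(292,62),(288,138),(345,70),(339,140)]:P(u,16)
for u in [(268,66),(288,66),(352,68),(377,68)]:P(u,34)
im=cv2.imread('pics/w1.png');c=cv2.resize(im[30:170,250:400],None,fx=5,fy=4.2,interpolation=2)
c=cv2.resize(im[30:170,250:400],None,fx=4,fy=4,interpolation=2);cv2.imwrite('pics/w1c.png',c)
```

```text
(316, 144) [617.9 290.6  44. ]
(305, 144) [605.7 290.6  44. ]
(327, 144) [630.2 290.6  44. ]
(292, 62) [591.3 377.7  16. ]
(288, 138) [587.8 294.1  16. ]
(345, 70) [650.9 369.5  16. ]
(339, 140) [648.3 291.8  16. ]
(268, 66) [564.9 372.1  34. ]
(288, 66) [586.3 372.1  34. ]
(352, 68) [654.9 370.2  34. ]
(377, 68) [681.7 370.3  34. ]
```

View pics/w1c.png

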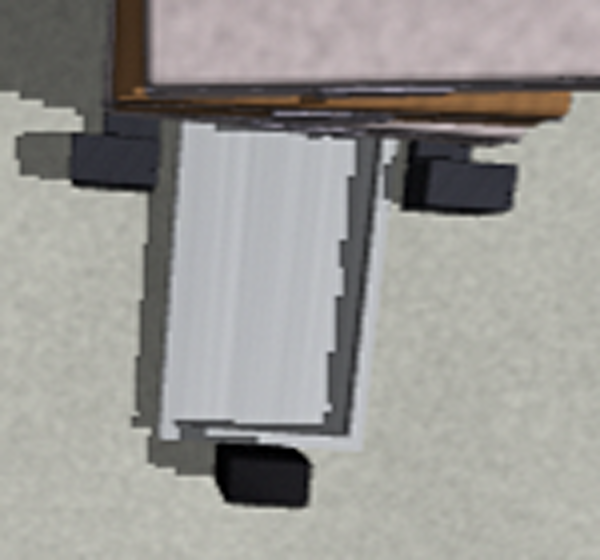

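Run:
```python
from h import *
f=lambda u,z:px2w('wrist',(250+u[0]/4,30+u[1]/4),z)
nl,nr,fl,fr=[f(u,16)[:2] for u in [(162,437),(361,448),(180,122),(392,140)]]
print(nl,nr,np.linalg.norm(nl-nr),fl,fr)
e=nr-nl;print('yaw end',np.degrees(np.arctan2(e[1],e[0])))
for a,b in((nl,fl),(nr,fr)):
    d=b-a;print('side',np.degrees(np.arctan2(d[1],d[0]))-90)
print('tab',f((268,490),44), 'end mid',(nl+nr)/2)
a,b=f((72,187),0),f((517,213),0);a2,b2=f((155,188),0),f((403,210),0);print(a,a2,b2,b)
```

```text
[590.79235256 292.6443789 ] [649.9493111  289.48136443] 59.24145849154818 [594.62775966 379.30442711] [653.9033676  374.74096129]
yaw end -3.060586262429829
side -2.5341472828064155
side -2.6552851019771992
tab [619.39710225 281.1705901   44.        ] end mid [620.37083183 291.06287166]
[564.1973767  363.12211115   0.        ] [588.47055983 362.88656652   0.        ] [661.4362716  356.92294363   0.        ] [695.03942396 356.14262491   0.        ]
```

```bash
python3 -c "
from h import *
go([620,284,30],87.2)"
```

```text
t 3.97 pos [572.4 260.  294.5] rot [179.9  -0.   90.1] F [0.  0.4 0.9] open 90.6 g 0.0 q [17. 29. 64. -0. 86. 17.]
turn z 0.0319 shift [0.0656 0.1158 0.6612]
```

```bash
python3 -m crank '0 0 0 0 0 0.032 60;0.033 0.058 0.05 0 0 0 60;0.033 0.058 0.05 0 0 0 60;0 0 0.09 0 0 0 60;0 0 0.09 0 0 0 60;0 0 0.09 0 0 0 60;0 0 0.09 0 0 0 60;0 0 0.05 0 0 0 60;0 0 0.05 0 0 0 60;0 0 0.05 0 0 0 60;0 0 0.05 0 0 0 60;0 0 0 0 0 0 60' 40 && python3 -m crank '0 0 0 0 0 0 5;0 0 0 0 0 0 5;0 0 0 0 0 0 5;0 0 0 0 0 0 5;0 0 0 0 0 0 5;0 0 0 0 0 0 5;0 0 0 0 0 0 5;0 0 0 0 0 0 5'
```

```text
t: 4.97
ee_pos: [618.3, 283.8, 26.6]
ee_rot: [-179.7, 0.1, 87.2]
ft_force: [-0.7, -0.6, -0.4]
opening: 59.7
grasp_force: 0.1
t: 5.63
ee_pos: [621.4, 285.5, 30.9]
ee_rot: [179.8, -0.1, 87.3]
ft_force: [1.8, -2.1, 3.2]
opening: 23.6
grasp_force: 40.0
```

```bash
R='' ; python3 -m crank '-0.005 0 0 0 0 0 5;-0.01 0 0 0 0 0 5;-0.0125 0 0 0 0 0 5;-0.0125 0 0 0 0 0 5;-0.0125 0 0 0 0 0 5;-0.0125 0 0 0 0 0 5;-0.0125 0 0 0 0 0 5;-0.0125 0 0 0 0 0 5;-0.0125 0 0 0 0 0 5;-0.0125 0 0 0 0 0 5;-0.0125 0 0 0 0 0 5;-0.0125 0 0 0 0 0 5' 50
```

```text
t: 6.63
ee_pos: [618.0, 232.5, 30.9]
ee_rot: [179.8, -0.3, 87.3]
ft_force: [0.4, 12.0, 2.8]
opening: 23.4
grasp_force: 50.0
```

```bash
python3 -m crank '-0.0125 0 0 0 0 0 5;-0.0125 0 0 0 0 0 5;-0.0125 0 0 0 0 0 5;-0.0125 0 0 0 0 0 5;-0.0125 0 0 0 0 0 5;-0.0125 0 0 0 0 0 5;-0.0125 0 0 0 0 0 5;-0.0125 0 0 0 0 0 5;-0.0125 0 0 0 0 0 5;-0.0125 0 0 0 0 0 5;-0.0125 0 0 0 0 0 5;-0.0125 0 0 0 0 0 5' && python3 -m crank '-0.0125 0 0 0 0 0 5;-0.0125 0 0 0 0 0 5;-0.0125 0 0 0 0 0 5;-0.0125 0 0 0 0 0 5;-0.0125 0 0 0 0 0 5;-0.0125 0 0 0 0 0 5;-0.0125 0 0 0 0 0 5;-0.0125 0 0 0 0 0 5;-0.0125 0 0 0 0 0 5;-0.0125 0 0 0 0 0 5;-0.0125 0 0 0 0 0 5;0 0 0 0 0 0 5'
```

```text
t: 7.63
ee_pos: [615.3, 171.2, 30.9]
ee_rot: [179.8, -0.2, 87.3]
ft_force: [-0.2, 6.8, 5.9]
opening: 23.6
grasp_force: 50.0
t: 8.63
ee_pos: [612.8, 114.5, 30.9]
ee_rot: [179.9, -0.1, 87.3]
ft_force: [-0.1, 0.9, 6.2]
opening: 23.4
grasp_force: 50.0
```

```bash
python3 -m crank '0 0 0 0 0 0 60;0 0 0 0 0 0 60;0 0 0 0 0 0 60;0 0 0 0 0 0 60;0 0 0 0 0 0 60;0 0 -0.09 0 0 0 80;0 0 -0.1 0 0 0 80;0 0 -0.1 0 0 0 80;0 0 -0.1 0 0 0 80;0.1 0 -0.02 0 0 0 80;0.08 0 0 0 0 0 80;0 0 0 0 0 0 80'; python3 -m crank '0 0 0 0 0 0 80;0 0 0 0 0 0 80;0 0 0 0 0 0 80' >/dev/null;python3 - <<'E'
from h import *
st();grab('wrist','w2.png')
for q in ['tray','box1','box3']:
    print(q,[(np.round(towld('wrist',d['location'])).tolist(),round(d['p'],2)) for d in spot_in('wrist',q)][:6])
E
```

```text
t: 9.63
ee_pos: [615.4, 191.5, 195.1]
ee_rot: [179.8, -0.2, 87.5]
ft_force: [-1.0, -0.7, -0.2]
opening: 80.1
grasp_force: 0.0
t 9.88 pos [615.2 185.3 193. ] rot [-179.9    0.    87.2] F [ 0.4 -0.1 -1.1] open 79.9 g 0.0 q [10. 34. 71. -0. 74. 13.]
tray [([613.0, 243.0, 5.0], 0.94)]
box1 []
box3 []
```

View pics/w2.png

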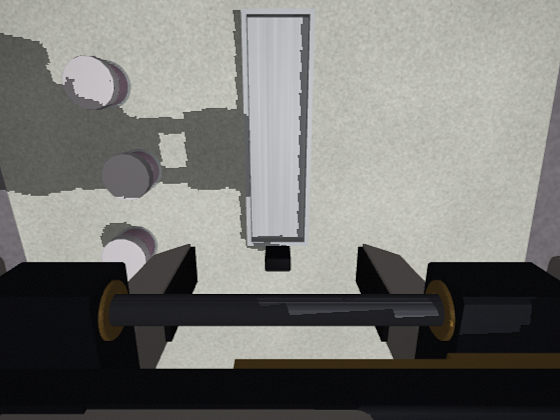

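The tray is fully out, with outer corners at about (245,11), (311,13), (305,244) and (248,246).

Run:
```python
from h import *
c=[px2w('wrist',u,16)[:2] for u in [(245,11),(311,13),(305.5,244),(248,246)]]
print(np.round(c,1));m=np.mean(c,0);d=(c[0]+c[1]-c[2]-c[3]);print('centre',m,'yaw',np.degrees(np.arctan2(d[1],d[0])),np.linalg.norm(d)/2)
go([m[0],m[1],21],np.degrees(np.arctan2(d[1],d[0])))
```

```text
[[598.2 333.3]
 [651.7 329.2]
 [642.4 125.9]
 [585.7 126.6]]
centre [619.49333904 228.74462473] yaw 86.96826361562135 205.29599850385867
t 10.08 pos [615.5 185.3 193.5] rot [-180.     0.    87.2] F [-0.2 -0.3  1.7] open 80.1 g 0.0 q [10. 34. 71. -0. 74. 13.]
turn z 0.0027 shift [0.109  0.0041 0.4312]
```

```bash
python3 -m crank '0.053 0.004 0.05 0 0 0 88;0.053 0.003 0.05 0 0 0 88;0 0 0.08 0 0 0 88;0 0 0.08 0 0 0 88;0 0 0.06 0 0 0 88;0 0 0.04 0 0 0 88;0 0 0.04 0 0 0 88;0 0 0.024 0 0 0 88;0 0 0 0 0 0 88;0 0 0 0 0 0 88;0 0 0 0 0 0 40;0 0 0 0 0 0 40' 50 && python3 -m crank '0 0 0 0 0 0 40;0 0 0 0 0 0 40;0 0 0 0 0 0 40;0 0 0 0 0 0 40;0 0 0 0 0 0 40;0 0 0 0 0 0 40'
```

```text
t: 11.08
ee_pos: [621.1, 228.6, 25.6]
ee_rot: [179.9, -0.0, 87.3]
ft_force: [-0.4, 0.8, 0.0]
opening: 78.8
grasp_force: 0.0
t: 11.58
ee_pos: [620.2, 228.5, 24.6]
ee_rot: [180.0, -0.0, 87.3]
ft_force: [-2.0, -0.5, 5.4]
opening: 59.3
grasp_force: 50.0
```

```bash
python3 -m crank '0 0 -0.02 0 0 0 40;0 0 -0.04 0 0 0 40;0 0 -0.06 0 0 0 40;0 0 -0.06 0 0 0 40;0 0 -0.06 0 0 0 40;0 0 -0.06 0 0 0 40;0 0 -0.06 0 0 0 40;0 0 -0.06 0 0 0 40;0 0 -0.04 0 0 0 40;0 0 -0.02 0 0 0 40;0 0 0 0 0 0 40' && python3 -m crank '-0.02 -0.005 0 0 0 0 40;-0.03 -0.015 0 0 0 0 40;-0.05 -0.0175 0 0 0 0 40;-0.05 -0.0175 0 0 0 0 40;-0.05 -0.0175 0 0 0 0 40;-0.05 -0.0175 0 0 0 0 40;-0.05 -0.0175 0 0 0 0 40;-0.05 -0.0175 0 0 0 0 40;-0.05 -0.0175 0 0 0 0 40;-0.05 -0.0175 0 0 0 0 40;-0.05 -0.0175 0 0 0 0 40;-0.05 -0.0175 0 0 0 0 40' && python3 -m crank '-0.05 -0.0175 0 0 0 0 40;-0.05 -0.0175 0 0 0 0 40;-0.05 -0.0175 0 0 0 0 40;-0.05 -0.0175 0 0 0 0 40;-0.05 -0.0175 0 0 0 0 40;-0.05 -0.0175 0 0 0 0 40;-0.05 -0.0175 0 0 0 0 40;-0.05 -0.0175 0 0 0 0 40;-0.05 -0.0175 0 0 0 0 40;-0.02 -0.015 0 0 0 0 40;0 0 0 0 0 0 40'
```

```text
t: 12.5
ee_pos: [621.0, 228.6, 218.1]
ee_rot: [179.8, -0.0, 87.3]
ft_force: [0.9, -0.0, -1.8]
opening: 59.1
grasp_force: 50.0
t: 13.5
ee_pos: [530.1, 11.2, 214.2]
ee_rot: [-179.8, 0.0, 87.3]
ft_force: [-0.1, -0.7, -3.1]
opening: 59.2
grasp_force: 50.0
t: 14.42
ee_pos: [452.1, -173.2, 214.8]
ee_rot: [-179.8, -0.1, 87.1]
ft_force: [0.2, 0.0, -2.6]
opening: 59.4
grasp_force: 50.0
```

```bash
python3 -m crank '0 0 0 0 0 0.03 40;0 0 0 0 0 0.06 40;0 0 0 0 0 0.06 40;0 0 0 0 0 0.06 40;0 0 0 0 0 0.06 40;0 0 0 0 0 0.06 40;0 0 0 0 0 0.06 40;0 0 0 0 0 0.06 40;0 0 0 0 0 0.06 40;0 0 0 0 0 0.06 40;0 0 0 0 0 0.06 40;0 0 0 0 0 0.06 40' && python3 -m crank '0 0 0 0 0 0.06 40;0 0 0 0 0 0.06 40;0 0 0 0 0 0.06 40;0 0 0 0 0 0.06 40;0 0 0 0 0 0.04 40;0 0 0 0 0 0 40;0 0 0 0 0 0 40;0 0 0 0 0 0 40'
python3 - <<'E'
from h import *
st();grab('wrist','w3.png')
for q in ['tray','bay_free','bay_used','lamp_grip','lamp_front']:
    print(q,[(np.round(towld('wrist',d['location'])).tolist(),round(d['p'],2)) for d in spot_in('wrist',q)][:6])
E
```

```text
t: 15.42
ee_pos: [453.8, -170.8, 215.3]
ee_rot: [-179.9, 0.0, 25.0]
ft_force: [-0.4, 0.3, -2.3]
opening: 59.5
grasp_force: 50.0
t: 16.08
ee_pos: [454.0, -171.5, 215.8]
ee_rot: [-180.0, 0.0, 0.1]
ft_force: [1.0, 0.8, -3.1]
opening: 58.9
grasp_force: 50.0
t 16.08 pos [ 454.  -171.5  215.8] rot [-1.8e+02  0.0e+00  1.0e-01] F [ 1.   0.8 -3.1] open 58.9 g 50.0 q [-30.  17.  96.   0.  67.  60.]
tray [([499.0, -168.0, 200.0], 0.67)]
bay_free [([519.0, -277.0, 4.0], 0.64), ([543.0, -418.0, 16.0], 0.24)]
bay_used [([522.0, -81.0, 26.0], 0.93)]
lamp_grip [([607.0, -144.0, 35.0], 0.6)]
lamp_front []
```

View pics/w3.png

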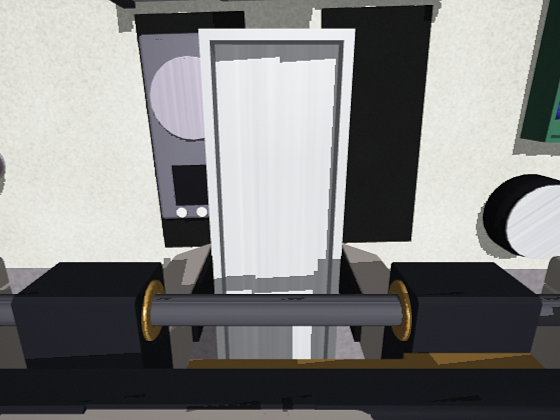

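The picture shows the tray level in the grip. The free pad's right edge runs from (434,7) to (411,241), and its far-left corner is at (322,10). The other pad's left edge runs from (135,15) to (163,246).

Run:
```python
from h import *
im=cv2.imread('pics/w3.png').astype(int).sum(2)
# subpixel-ish right edge of free pad
L=[]
for v in range(15,236,20):
    r=im[v,385:450]; L.append((385+np.argmax(np.diff(r)>150)+.5,v))
W=np.array([px2w('wrist',u,3)[:2] for u in L]);print(np.round(W,1).tolist())
p=np.polyfit(W[:,0],W[:,1],1);print('edge yaw',np.degrees(np.arctan(p[0])))
for u in [(322,10),(434,7),(411,241)]:print(np.round(px2w('wrist',u,3),1))
for u in [(135,15),(163,246)]:print('used',np.round(px2w('wrist',u,3),1))
zt=215.8-24.6+16-0
for u in [(199,29),(355,29)]:print('tray',np.round(px2w('wrist',u,zt),1))
```

```text
[[605.9, -312.3], [589.4, -312.6], [572.4, -313.0], [554.8, -313.3], [536.7, -313.6], [518.1, -314.0], [498.8, -314.3], [478.8, -315.7], [458.2, -316.1], [436.8, -316.6], [414.7, -317.0], [391.8, -317.4]]
edge yaw 1.464466339694674
[ 609.9 -213.     3. ]
[ 612.4 -313.7    3. ]
[ 384.8 -318.8    3. ]
used [605.8 -43.7   3. ]
used [378.6 -47.7   3. ]
tray [ 559.3 -142.1  207.2]
tray [ 559.3 -202.2  207.2]
```

```bash
python3 -m crank '0.02 0.04 0 0 0 -0.015 40;0.03 0.06 0 0 0 0 40;0.03 0.06 0 0 0 0 40;0.02 0.05 0 0 0 0 40;0.01 0.02 0 0 0 0 40;0 0 0 0 0 0 40;0 0 0 0 0 0 40;0 0 0 0 0 0 40' && python3 -c "
from h import *
go([496.7,-265,27.6],1.45)"
```

```text
t: 17.05
ee_pos: [499.3, -262.1, 216.0]
ee_rot: [-179.9, 0.0, 1.4]
ft_force: [0.1, 0.2, -2.1]
opening: 59.7
grasp_force: 50.0
t 17.05 pos [ 499.3 -262.1  216. ] rot [-179.9    0.     1.4] F [ 0.1  0.2 -2.1] open 59.7 g 50.0 q [-35.  25.  84.   0.  71.  53.]
turn z -0.0009 shift [-0.0068  0.007   0.4709]
```

```bash
python3 -m crank '-0.006 0.006 0.05 0 0 0 40;0 0 0.06 0 0 0 40;0 0 0.07 0 0 0 40;0 0 0.07 0 0 0 40;0 0 0.06 0 0 0 40;0 0 0.05 0 0 0 40;0 0 0.04 0 0 0 40;0 0 0.03 0 0 0 40;0 0 0.02 0 0 0 40;0 0 0.005 0 0 0 40;0 0 0 0 0 0 40;0 0 0 0 0 0 40' && python3 -c "
from h import *
go([496.7,-265,27.6],1.45)"
```

```text
t: 18.05
ee_pos: [497.9, -265.7, 35.0]
ee_rot: [180.0, -0.1, 1.4]
ft_force: [1.1, 0.0, -2.8]
opening: 59.2
grasp_force: 50.0
t 18.05 pos [ 497.9 -265.7   35. ] rot [ 1.8e+02 -1.0e-01  1.4e+00] F [ 1.1  0.  -2.8] open 59.2 g 50.0 q [-36.  38.  95.  -0.  48.  53.]
turn z -0.001 shift [-0.0031 -0.0018  0.0185]
```

```bash
python3 -m crank '-0.003 0 0.008 0 0 0 40;0 0 0.006 0 0 0 40;0 0 0.004 0 0 0 40;0 0 0 0 0 0 40;0 0 0 0 0 0 40' && python3 -m crank '0 0 0 0 0 0 40'
```

```text
t: 18.47
ee_pos: [496.4, -265.8, 27.7]
ee_rot: [180.0, -0.0, 1.3]
ft_force: [-1.8, 1.4, 5.4]
opening: 59.0
grasp_force: 50.0
t: 18.55
ee_pos: [496.4, -265.8, 27.7]
ee_rot: [180.0, -0.0, 1.3]
ft_force: [-1.7, 0.9, 6.7]
opening: 59.2
grasp_force: 50.0
```

```bash
python3 -m crank '0 0 0 0 0 0 82;0 0 0 0 0 0 82;0 0 0 0 0 0 82;0 0 0 0 0 0 82;0 0 -0.06 0 0 0 82;0 0 -0.1 0 0 0 82;0 0 -0.1 0 0 0 82;0 0 -0.1 0 0 0 82;0 0 -0.1 0 0 0 82;-0.05 0 -0.1 0 0 0 82;0 0 0 0 0 0 82;0 0 0 0 0 0 82'
python3 - <<'E'
from h import *
st();grab('wrist','w4.png');grab('top','t4.png')
for q in ['jar1']:
    print(q,[(np.round(towld('top',d['location'])).tolist(),round(d['p'],2)) for d in spot_in('top',q)][:6])
print(np.round(towld('wrist',spot_in('wrist','tray')[0]['location'])))
E
```

```text
t: 19.55
ee_pos: [478.0, -266.8, 250.6]
ee_rot: [179.8, -0.2, 1.3]
ft_force: [-0.1, -0.2, 0.2]
opening: 82.0
grasp_force: 0.0
t 19.55 pos [ 478.  -266.8  250.6] rot [179.8  -0.2   1.3] F [-0.1 -0.2  0.2] open 82.0 g 0.0 q [-37.  22.  84.  -0.  75.  52.]
jar1 [([467.0, 124.0, 40.0], 0.65), ([493.0, 292.0, 37.0], 0.58), ([483.0, 201.0, 39.0], 0.48), ([552.0, -267.0, 6.0], 0.46)]
[ 498. -262.    7.]
```

View pics/w4.png

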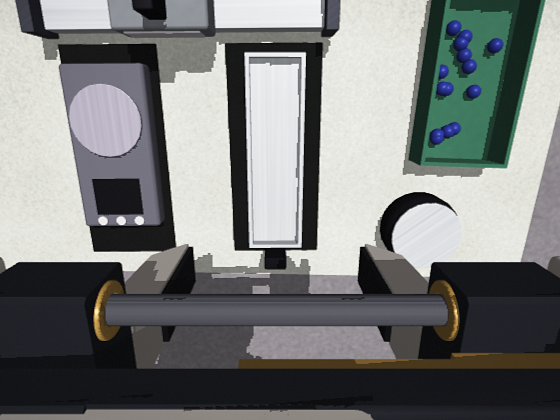

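View pics/t4.png

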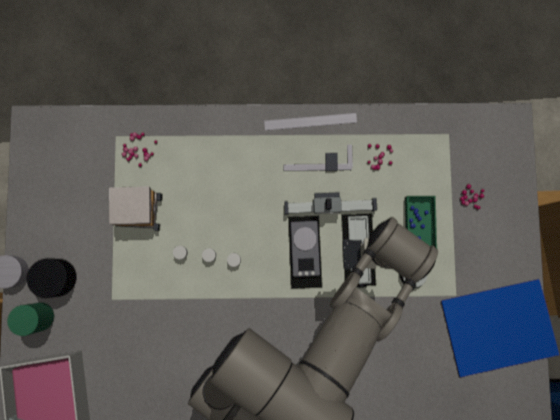

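The tray lies on the pad, with corners near (245,52), (307,52), (302,248) and (248,249). The pad's corners are near (226,43), (322,42), (316,250) and (234,249). One jar has been knocked aside and is now at (180,254) in the top view, and the stack is still in place.

Run:
```python
from h import *
def rect(cs,z):
    c=np.array([px2w('wrist',u,z)[:2] for u in cs]);d=c[0]+c[1]-c[2]-c[3];print(np.round(c,1).tolist(),np.round(c.mean(0),1),round(np.degrees(np.arctan2(d[1],d[0])),2),np.linalg.norm(d)/2)
rect([(245,52),(307,52),(302,248),(248,249)],19)
rect([(226,43),(322,42),(316,250),(234,249)],3)
im=cv2.imread('pics/w4.png');cv2.imwrite('pics/w4c.png',cv2.resize(im[35:275,200:350],None,fx=3.2,fy=2.5,interpolation=2)) 
P=lambda u,z:print(u,np.round(px2w('top',u,z)))
for u in [(180,254),(209,256),(234,261)]:P(u,36)
```

```text
[[598.4, -231.8], [599.8, -291.8], [393.3, -296.4], [390.5, -234.7]] [ 495.5 -263.7] 1.03 207.27433730718099
[[608.1, -211.3], [611.3, -307.6], [383.9, -314.7], [382.8, -216.7]] [ 496.5 -262.6] 1.57 226.41705240297654
(180, 254) [488. 292.  36.]
(209, 256) [481. 203.  36.]
(234, 261) [465. 126.  36.]
```

View pics/w4c.png

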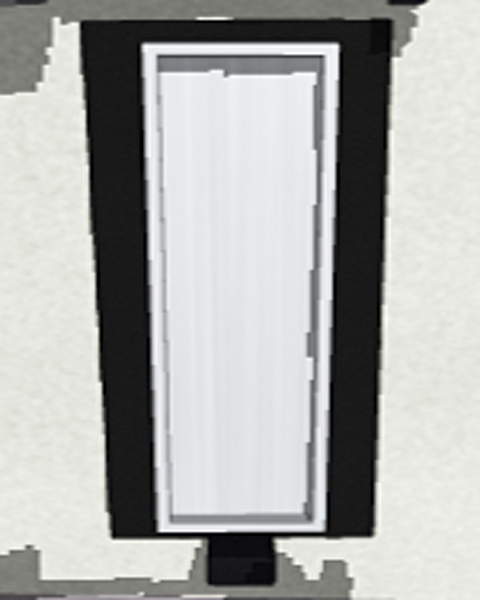

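The tray is square and centred on the pad to within about 1 mm. Next I look at the jars from close by.

```bash
python3 -m crank '0 -0.06 0 0 0 0 56;0 -0.1 0 0 0 0 56;0 -0.1 0 0 0 0 56;0 -0.1 0 0 0 0 56;0 -0.1 0 0 0 0 56;0 -0.1 0 0 0 0 56;0 -0.1 0 0 0 0 56;0 -0.1 0 0 0 0 56;0 -0.1 0 0 0 0 56;0 -0.1 0 0 0 0 56;0 -0.1 0 0 0 0 56;-0.03 -0.1 0 0 0 0 56' && python3 -m crank '0 -0.02 0 0 0 0 56;0 0 0 0 0 0 56;0 0 0 0 0 0 56;0 0 0 0 0 0 56'
python3 - <<'E'
from h import *
st();grab('wrist','w5.png')
for d in spot_in('wrist','jar1'): w=towld('wrist',d['location']);print(np.round(w),np.round(w2px('wrist',w)),round(d['p'],2))
E
```

```text
t: 20.75
ee_pos: [455.3, 199.5, 246.5]
ee_rot: [180.0, 0.1, 1.3]
ft_force: [1.0, 0.2, -0.4]
opening: 55.8
grasp_force: 0.0
t: 21.08
ee_pos: [454.9, 204.1, 247.5]
ee_rot: [179.9, 0.1, 1.3]
ft_force: [-0.4, -0.4, -0.3]
opening: 56.4
grasp_force: 0.0
t 21.08 pos [454.9 204.1 247.5] rot [1.799e+02 1.000e-01 1.300e+00] F [-0.4 -0.4 -0.3] open 56.4 g 0.0 q [ 15.  17.  91.  -0.  72. 104.]
[504. 292.  32.] [189. 128.] 0.89
[485. 203.  39.] [278. 151.] 0.8
[475. 127.  36.] [353. 162.] 0.63
```

View pics/w5.png

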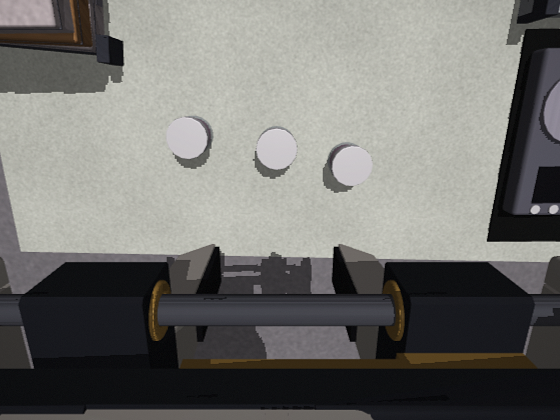

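Three jar lids are visible at (187,137), (276,149) and (352,165), all upright.

Run:
```python
from h import *
for u in [(187,137),(276,149),(352,165)]: print(np.round(px2w('wrist',u,36),1))
w=px2w('wrist',(352,165),36);go([w[0],w[1],33],1.3)
```

```text
[495.9 293.6  36. ]
[485.9 204.9  36. ]
[471.3 127.3  36. ]
t 21.18 pos [455.1 203.8 247.9] rot [180.    0.    1.2] F [ 0.4 -0.6 -0.1] open 55.9 g 0.0 q [ 15.  17.  91.  -0.  72. 104.]
turn z -0.001 shift [0.0361 0.1922 0.5372]
```

```bash
python3 -m crank '0.018 0.096 0 0 0 0 58;0.018 0.096 0.04 0 0 0 58;0 0 0.08 0 0 0 58;0 0 0.09 0 0 0 58;0 0 0.09 0 0 0 58;0 0 0.08 0 0 0 58;0 0 0.06 0 0 0 58;0 0 0.05 0 0 0 58;0 0 0.04 0 0 0 58;0 0 0 0 0 0 58;0 0 0 0 0 0 58;0 0 0 0 0 0 58' 30 && python3 -m crank '0 0 0 0 0 0 30;0 0 0 0 0 0 30;0 0 0 0 0 0 30;0 0 0 0 0 0 30;0 0 0 0 0 0 30;0 0 0 0 0 0 30'
```

```text
t: 22.18
ee_pos: [471.6, 128.8, 37.3]
ee_rot: [180.0, -0.1, 1.3]
ft_force: [-0.2, 0.3, 0.5]
opening: 57.9
grasp_force: 0.0
t: 22.68
ee_pos: [471.3, 129.4, 37.2]
ee_rot: [180.0, -0.1, 1.4]
ft_force: [-1.1, -2.0, 6.2]
opening: 41.4
grasp_force: 30.0
```

```bash
python3 -m crank '0 0 -0.04 0 0 0 30;0 0 -0.07 0 0 0 30;0 0 -0.08 0 0 0 30;0 0.05 -0.08 0 0 0 30;0.016 0.08 -0.03 0 0 0 30;0.016 0.08 0 0 0 0 30;0.016 0.08 0 0 0 0 30;0.016 0.08 0 0 0 0 30;0.016 0.08 0 0 0 0 30;0.016 0.08 0 0 0 0 30;0.016 0.08 0 0 0 0 30;0.016 0.08 0 0 0 0 30' && python3 -m crank '0.016 0.08 0 0 0 0 30;0.016 0.08 0 0 0 0 30;0.016 0.08 0 0 0 0 30;0 0.05 0 0 0 0 30;0 0 0 0 0 0 30;0 0 0 0 0 0 30;0 0 0 0 0 0 30' && python3 -c "
from h import *
go([546.7,-263.3,45],1.3)"
```

```text
t: 23.68
ee_pos: [528.3, -146.8, 156.3]
ee_rot: [-180.0, 0.0, 1.3]
ft_force: [0.4, 0.5, -0.7]
opening: 41.4
grasp_force: 30.0
t: 24.27
ee_pos: [549.9, -260.0, 156.0]
ee_rot: [-179.9, 0.1, 1.3]
ft_force: [0.5, 0.0, -1.7]
opening: 41.1
grasp_force: 30.0
t 24.27 pos [ 549.9 -260.   156. ] rot [-1.799e+02  1.000e-01  1.300e+00] F [ 0.5  0.  -1.7] open 41.1 g 30.0 q [-33.  33.  81.   0.  67.  56.]
turn z 0.0005 shift [-0.0083  0.0081  0.2776]
```

```bash
python3 -m crank '-0.008 0.008 0.04 0 0 0 30;0 0 0.06 0 0 0 30;0 0 0.06 0 0 0 30;0 0 0.05 0 0 0 30;0 0 0.03 0 0 0 30;0 0 0.02 0 0 0 30;0 0 0 0 0 0 30;0 0 0 0 0 0 30' && python3 -c "
from h import *
go([546.7,-263.3,45],1.3)"
```

```text
t: 24.93
ee_pos: [547.6, -263.9, 53.0]
ee_rot: [180.0, -0.0, 1.4]
ft_force: [-0.8, 0.3, 0.6]
opening: 41.2
grasp_force: 30.0
t 24.93 pos [ 547.6 -263.9   53. ] rot [180.   -0.    1.4] F [-0.8  0.3  0.6] open 41.2 g 30.0 q [-33.  40.  86.  -0.  54.  56.]
turn z 0.0008 shift [-0.0023 -0.0015  0.02  ]
```

```bash
python3 -m crank '0 0 0.008 0 0 0 30;0 0 0.008 0 0 0 30;0 0 0.004 0 0 0 30;0 0 0.001 0 0 0 30;0 0 0 0 0 0 30;0 0 0 0 0 0 30'
```

```text
t: 25.43
ee_pos: [547.3, -264.2, 44.3]
ee_rot: [180.0, -0.0, 1.3]
ft_force: [0.4, -1.1, 1.0]
opening: 41.4
grasp_force: 30.0
```

```bash
python3 -m crank '0 0 0 0 0 0 58;0 0 0 0 0 0 58;0 0 0 0 0 0 58;0 0 0 0 0 0 58;0 0 -0.05 0 0 0 58;0 0 -0.09 0 0 0 58;0 0 -0.1 0 0 0 58;0 0 -0.1 0 0 0 58;0 0 -0.1 0 0 0 58;0 0 0 0 0 0 58;0 0 0 0 0 0 58'
python3 - <<'E'
from h import *
grab('wrist','w6.png');go([486,205,37],1.3);grab('top')
for n in ('wrist','top'):
  for d in spot_in(n,'jar1'): w=towld(n,d['location']);print(n,np.round(w),np.round(w2px(n,w)),round(d['p'],2))
E
```

```text
t: 26.35
ee_pos: [548.2, -264.8, 223.0]
ee_rot: [179.8, -0.3, 1.3]
ft_force: [0.5, -0.6, -1.0]
opening: 58.0
grasp_force: 0.0
t 26.4 pos [ 547.3 -264.1  220.6] rot [ 1.799e+02 -1.000e-01  1.300e+00] F [-0.8  0.4 -0.2] open 57.6 g 0.0 q [-33.  29.  76.  -0.  75.  56.]
turn z 0.0005 shift [-0.1265 -1.176   0.459 ]
wrist [ 549. -265.   39.] [278. 184.] 0.88
top [484. 206.  37.] [208. 255.] 0.58
top [492. 292.  34.] [180. 253.] 0.48
```

View pics/w6.png

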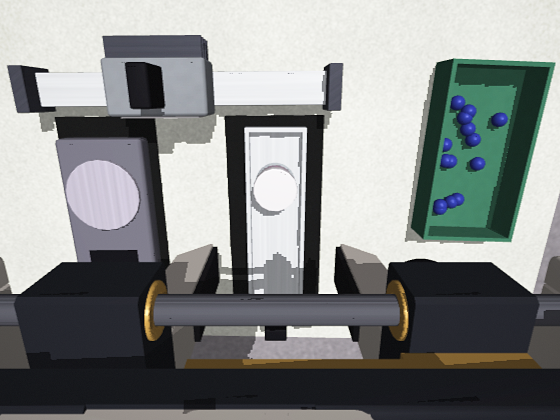

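The jar stands in the tray at (275,188). The lamp handle is at (145,85) and its rail runs from (25,90) to (333,88). On to jar 2.

```bash
python3 -m crank '-0.01 -0.06 0 0 0 0 58;-0.0106 -0.098 0 0 0 0 58;-0.0106 -0.098 0 0 0 0 58;-0.0106 -0.098 0 0 0 0 58;-0.0106 -0.098 0 0 0 0 58;-0.0106 -0.098 0 0 0 0 58;-0.0106 -0.098 0 0 0 0 58;-0.0106 -0.098 0 0 0 0 58;-0.0106 -0.098 0 0 0 0 58;-0.0106 -0.098 0 0 0 0 58;-0.0106 -0.098 0 0 0 0 58;-0.0106 -0.098 0 0 0 0 58' && python3 -m crank '0 -0.04 0.06 0 0 0 60;0 0 0.09 0 0 0 60;0 0 0.08 0 0 0 60;0 0 0 0 0 0 60;0 0 0 0 0 0 60;0 0 0 0 0 0 60' && python3 -c "
from h import *
go([486,205,36.5],1.3)"
```

```text
t: 27.55
ee_pos: [484.7, 191.5, 218.6]
ee_rot: [180.0, 0.1, 1.3]
ft_force: [1.4, 0.4, -0.6]
opening: 57.8
grasp_force: 0.0
t: 28.05
ee_pos: [486.3, 205.7, 128.8]
ee_rot: [-180.0, -0.0, 1.3]
ft_force: [0.6, 0.3, 0.4]
opening: 59.9
grasp_force: 0.0
t 28.05 pos [486.3 205.7 128.8] rot [-180.    -0.     1.3] F [0.6 0.3 0.4] open 59.9 g 0.0 q [ 15.  27.  96.  -0.  57. 103.]
turn z 0.0001 shift [-0.0008  0.0017  0.2308]
```

```bash
python3 -m crank '0 0 0.06 0 0 0 60;0 0 0.06 0 0 0 60;0 0 0.05 0 0 0 60;0 0 0.04 0 0 0 60;0 0 0.02 0 0 0 60;0 0 0 0 0 0 60;0 0 0 0 0 0 30;0 0 0 0 0 0 30;0 0 0 0 0 0 30;0 0 0 0 0 0 30;0 0 0 0 0 0 30;0 0 0 0 0 0 30' 30 && python3 -c "
from h import *
s=st();z=s['ee_pos'][2]
go([496.7,-264.5,z+7.5],1.3)"
```

```text
t: 29.05
ee_pos: [486.5, 205.9, 37.3]
ee_rot: [-180.0, -0.1, 1.3]
ft_force: [-1.1, -1.8, 7.1]
opening: 41.2
grasp_force: 30.0
t 29.05 pos [486.5 205.9  37.3] rot [-1.8e+02 -1.0e-01  1.3e+00] F [-1.1 -1.8  7.1] open 41.2 g 30.0 q [ 15.  35. 101.  -0.  45. 103.]
t 29.05 pos [486.5 205.9  37.3] rot [-1.8e+02 -1.0e-01  1.3e+00] F [-1.1 -1.8  7.1] open 41.2 g 30.0 q [ 15.  35. 101.  -0.  45. 103.]
turn z 0.0005 shift [-1.1000e-03  1.1763e+00 -1.8800e-02]
```

```bash
python3 -m crank '0 0 -0.04 0 0 0 30;0 0 -0.08 0 0 0 30;0 0 -0.09 0 0 0 30;0 0.05 -0.08 0 0 0 30;0 0.08 -0.03 0 0 0 30;0 0.09 0 0 0 0 30;0 0.09 0 0 0 0 30;0 0.09 0 0 0 0 30;0 0.09 0 0 0 0 30;0 0.09 0 0 0 0 30;0 0.09 0 0 0 0 30;0 0.09 0 0 0 0 30' && python3 -m crank '0 0.09 0 0 0 0 30;0 0.09 0 0 0 0 30;0 0.09 0 0 0 0 30;0 0.09 0 0 0 0 30;0 0.05 0 0 0 0 30;0 0 0.05 0 0 0 30;0 0 0.06 0 0 0 30;0 0 0.06 0 0 0 30;0 0 0 0 0 0 30;0 0 0 0 0 0 30;0 0 0 0 0 0 30' && python3 -c "
from h import *
go([496.7,-264.5,45],1.3)"
```

```text
t: 30.05
ee_pos: [492.3, -99.8, 164.3]
ee_rot: [180.0, -0.0, 1.3]
ft_force: [1.5, 0.3, -1.0]
opening: 40.9
grasp_force: 30.0
t: 30.97
ee_pos: [497.2, -262.4, 97.3]
ee_rot: [179.9, -0.1, 1.3]
ft_force: [0.5, 0.1, -0.1]
opening: 41.0
grasp_force: 30.0
t 30.97 pos [ 497.2 -262.4   97.3] rot [ 1.799e+02 -1.000e-01  1.300e+00] F [ 0.5  0.1 -0.1] open 41.0 g 30.0 q [-36.  32.  92.  -0.  55.  53.]
turn z 0.0006 shift [-0.0013  0.0052  0.1308]
```

```bash
python3 -m crank '0 0.005 0.03 0 0 0 30;0 0 0.04 0 0 0 30;0 0 0.03 0 0 0 30;0 0 0.015 0 0 0 30;0 0 0.008 0 0 0 30;0 0 0.006 0 0 0 30;0 0 0.003 0 0 0 30;0 0 0 0 0 0 30;0 0 0 0 0 0 30;0 0 0 0 0 0 30'
```

```text
t: 31.8
ee_pos: [497.1, -264.4, 44.3]
ee_rot: [179.9, -0.1, 1.3]
ft_force: [-1.2, 1.5, 6.3]
opening: 41.1
grasp_force: 30.0
```

```bash
python3 -m crank '0 0 0 0 0 0 58;0 0 0 0 0 0 58;0 0 0 0 0 0 58;0 0 0 0 0 0 58;0 0 -0.05 0 0 0 60;0 0 -0.08 0 0 0 60;0 -0.04 -0.09 0 0 0 60;0 -0.08 -0.06 0 0 0 60;0 -0.1 -0.03 0 0 0 60;0 -0.1 0 0 0 0 60;0 -0.1 0 0 0 0 60;0 -0.1 0 0 0 0 60' && python3 -m crank '0 -0.1 0 0 0 0 60;0 -0.1 0 0 0 0 60;0 -0.1 0 0 0 0 60;0 -0.1 0 0 0 0 60;0 -0.1 0 0 0 0 60;0 -0.1 0 0 0 0 60;0 -0.1 0 0 0 0 60;0 -0.1 0 0 0 0 60;0 0 0 0 0 0 60;0 0 0 0 0 0 60;0 0 0 0 0 0 60'
python3 - <<'E'
from h import *
im=grab('wrist')
for d in spot_in('wrist','jar1'): w=towld('wrist',d['location']);print(np.round(w),np.round(w2px('wrist',w)),round(d['p'],2))
go([496,293.6,36.5],1.3)
# lid centroid: bright blob nearest predicted pixel
u=w2px('wrist',[496,293.6,36]);print(u)
g=im.min(2);x0,y0=np.maximum(u.astype(int)-60,0);c=g[y0:y0+120,x0:x0+120]
_,b=cv2.threshold(c,0,255,cv2.THRESH_OTSU);cv2.imwrite('pics/lid.png',np.hstack([c,b]))
E
```

```text
t: 32.8
ee_pos: [491.3, -54.7, 167.5]
ee_rot: [180.0, -0.0, 1.3]
ft_force: [1.0, 0.5, 0.3]
opening: 60.3
grasp_force: 0.0
t: 33.72
ee_pos: [483.9, 263.4, 166.7]
ee_rot: [180.0, 0.0, 1.4]
ft_force: [0.3, -0.3, -0.5]
opening: 59.8
grasp_force: 0.0
[504. 293.  37.] [238. 176.] 0.8
t 33.82 pos [484.3 262.4 167. ] rot [180.    0.    1.3] F [-0.6 -0.6 -0. ] open 60.0 g 0.0 q [ 20.  27.  90.  -0.  64. 109.]
turn z -0.0005 shift [ 0.031  -0.0773  0.3262]
[237.65500456 186.33573704]
```

View pics/lid.png

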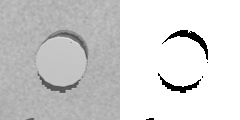

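The lid is centred in the crop at (61,60), exactly where I predicted, so I grip it.

```bash
python3 -m crank '0.015 -0.04 0.02 0 0 0 60;0.015 -0.038 0.04 0 0 0 60;0 0 0.06 0 0 0 60;0 0 0.07 0 0 0 60;0 0 0.06 0 0 0 60;0 0 0.05 0 0 0 60;0 0 0.025 0 0 0 60;0 0 0 0 0 0 60;0 0 0 0 0 0 60' && python3 -m crank '0 0 0 0 0 0 30;0 0 0 0 0 0 30;0 0 0 0 0 0 30;0 0 0 0 0 0 30;0 0 0 0 0 0 30;0 0 0 0 0 0 30;0 0 0 0 0 0 30' 30&& python3 -c "
from h import *
go([446.7,-265.7,45],1.3)"
```

```text
t: 34.57
ee_pos: [496.0, 294.4, 37.5]
ee_rot: [180.0, 0.0, 1.3]
ft_force: [-0.4, -1.1, -0.5]
opening: 60.1
grasp_force: 0.0
t: 35.15
ee_pos: [496.1, 295.3, 38.3]
ee_rot: [-180.0, -0.1, 1.3]
ft_force: [-1.2, -1.3, 7.1]
opening: 41.1
grasp_force: 30.0
t 35.15 pos [496.1 295.3  38.3] rot [-1.8e+02 -1.0e-01  1.3e+00] F [-1.2 -1.3  7.1] open 41.1 g 30.0 q [ 23.  38.  92.  -0.  49. 112.]
turn z 0.0005 shift [-0.1553  1.3994 -0.0168]
```

```bash
python3 -m crank '0 0 -0.04 0 0 0 30;0 0 -0.08 0 0 0 30;0 0 -0.09 0 0 0 30;0 0.05 -0.08 0 0 0 30;-0.01 0.08 -0.03 0 0 0 30;-0.01 0.09 0 0 0 0 30;-0.01 0.09 0 0 0 0 30;-0.01 0.09 0 0 0 0 30;-0.01 0.09 0 0 0 0 30;-0.01 0.09 0 0 0 0 30;-0.01 0.09 0 0 0 0 30;-0.01 0.09 0 0 0 0 30' && python3 -m crank '-0.01 0.09 0 0 0 0 30;-0.01 0.09 0 0 0 0 30;-0.01 0.09 0 0 0 0 30;-0.01 0.09 0 0 0 0 30;-0.01 0.09 0 0 0 0 30;-0.01 0.09 0 0 0 0 30;-0.01 0.09 0 0 0 0 30;0 0 0.03 0 0 0 30;0 0 0.06 0 0 0 30;0 0 0.06 0 0 0 30;0 0 0 0 0 0 30;0 0 0 0 0 0 30' && python3 -c "
from h import *
go([446.7,-265.7,45.5],1.3)"
```

```text
t: 36.15
ee_pos: [470.0, -11.0, 165.3]
ee_rot: [180.0, -0.0, 1.4]
ft_force: [1.3, 0.6, -0.6]
opening: 41.4
grasp_force: 30.0
t: 37.15
ee_pos: [447.8, -261.6, 104.6]
ee_rot: [-179.9, 0.1, 1.3]
ft_force: [-1.4, 0.1, -0.0]
opening: 41.1
grasp_force: 30.0
t 37.15 pos [ 447.8 -261.6  104.6] rot [-1.799e+02  1.000e-01  1.300e+00] F [-1.4  0.1 -0. ] open 41.1 g 30.0 q [-39.  28.  99.  -0.  53.  50.]
turn z 0.0004 shift [-0.0031  0.0103  0.1476]
```

```bash
python3 -m crank '-0.002 0.01 0.03 0 0 0 30;0 0 0.04 0 0 0 30;0 0 0.035 0 0 0 30;0 0 0.02 0 0 0 30;0 0 0.01 0 0 0 30;0 0 0.006 0 0 0 30;0 0 0.004 0 0 0 30;0 0 0.003 0 0 0 30;0 0 0 0 0 0 30;0 0 0 0 0 0 30;0 0 0 0 0 0 30'
```

```text
t: 38.07
ee_pos: [447.9, -266.3, 46.3]
ee_rot: [180.0, -0.0, 1.3]
ft_force: [0.2, -0.1, -0.4]
opening: 41.0
grasp_force: 30.0
```

```bash
python3 -m crank '0 0 0.003 0 0 0 30;0 0 0 0 0 0 30;0 0 0 0 0 0 30' && python3 -m crank '0 0 0 0 0 0 58;0 0 0 0 0 0 58;0 0 0 0 0 0 58;0 0 0 0 0 0 58;0 0 -0.05 0 0 0 60;0 0 -0.08 0 0 0 60;0 0 -0.1 0 0 0 60;0.05 0 -0.1 0 0 0 60;0.05 0 -0.1 0 0 0 60;0 0 0 0 0 0 60;0 0 0 0 0 0 60;0 0 0 0 0 0 60'
python3 - <<'E'
from h import *
st();grab('wrist','w7.png')
for q in ['jar1','lamp_grip','lamp','lamp_front']:
  for d in spot_in('wrist',q): w=towld('wrist',d['location']);print(q,np.round(w),np.round(w2px('wrist',w)),round(d['p'],2))
E
```

```text
t: 38.32
ee_pos: [448.0, -266.4, 45.3]
ee_rot: [180.0, -0.0, 1.3]
ft_force: [-0.8, -0.2, 4.9]
opening: 41.0
grasp_force: 30.0
t: 39.32
ee_pos: [484.4, -264.8, 210.3]
ee_rot: [-179.9, 0.1, 1.4]
ft_force: [-0.3, -0.6, -0.4]
opening: 59.7
grasp_force: 0.0
t 39.32 pos [ 484.4 -264.8  210.3] rot [-1.799e+02  1.000e-01  1.400e+00] F [-0.3 -0.6 -0.4] open 59.7 g 0.0 q [-37.  24.  86.  -0.  70.  52.]
jar1 [ 499. -264.   40.] [277. 172.] 0.86
jar1 [ 454. -264.   44.] [275. 221.] 0.8
jar1 [ 547. -264.   41.] [278. 118.] 0.59
lamp_grip [ 617. -172.   63.] [155.  19.] 0.97
lamp [ 625. -172.   67.] [152.   6.] 0.6
lamp [ 454. -265.   44.] [277. 221.] 0.43
lamp_front [ 615. -170.   63.] [152.  23.] 0.86
```

View pics/w7.png

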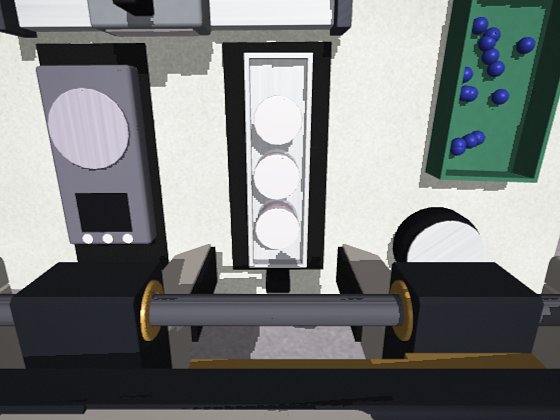

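All three jars stand upright in the tray at (277,120), (277,176) and (276,228). Next is the lamp, starting with a close look at its handle.

```bash
python3 -m crank '0.075 -0.06 -0.02 0 0 0 60;0.075 -0.06 -0.02 0 0 0 60;0.075 -0.06 0 0 0 0 60;0.075 -0.055 0 0 0 0 60;0 0 0 0 0 0 60;0 0 0 0 0 0 60;0 0 0 0 0 0 60'
python3 - <<'E'
from h import *
st();grab('wrist','w8.png')
for q in ['lamp_grip']:
  for d in spot_in('wrist',q): w=towld('wrist',d['location']);print(q,np.round(w),np.round(w2px('wrist',w)),round(d['p'],2))
E
```

```text
t: 40.15
ee_pos: [602.2, -168.6, 226.3]
ee_rot: [-180.0, 0.1, 1.4]
ft_force: [0.3, 0.4, 1.1]
opening: 60.0
grasp_force: 0.0
t 40.15 pos [ 602.2 -168.6  226.3] rot [-1.8e+02  1.0e-01  1.4e+00] F [0.3 0.4 1.1] open 60.0 g 0.0 q [-23.  31.  72.  -0.  77.  66.]
lamp_grip [ 647. -166.   66.] [274. 141.] 0.85
```

View pics/w8.png

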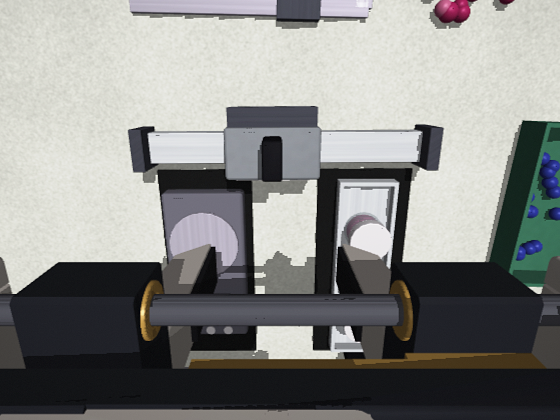

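The handle top spans about (261–282, 138–181), with its centre at (271,159).

Run:
```python
from h import *
w=px2w('wrist',(271.5,159),100);print(w);go([w[0],w[1],91],1.4)
```

```text
[ 636.69460996 -164.77190129  100.        ]
t 40.25 pos [ 601.9 -169.4  227. ] rot [1.8e+02 1.0e-01 1.3e+00] F [-0.7 -0.3  0.3] open 60.0 g 0.0 q [-23.  31.  72.  -0.  77.  66.]
turn z -0.0016 shift [ 0.0873 -0.0095  0.34  ]
```

```bash
python3 -m crank '0.044 -0.005 0 0 0 0 60;0.043 -0.005 0.03 0 0 0 60;0 0 0.07 0 0 0 60;0 0 0.08 0 0 0 60;0 0 0.07 0 0 0 60;0 0 0.05 0 0 0 60;0 0 0.03 0 0 0 60;0 0 0.01 0 0 0 60;0 0 0 0 0 0 60;0 0 0 0 0 0 60' && python3 -m crank '0 0 0 0 0 0 5;0 0 0 0 0 0 5;0 0 0 0 0 0 5;0 0 0 0 0 0 5;0 0 0 0 0 0 5;0 0 0 0 0 0 5;0 0 0 0 0 0 5;0 0 0 0 0 0 5;0 0 0 0 0 0 5' 30
```

```text
t: 41.08
ee_pos: [638.1, -164.4, 92.7]
ee_rot: [179.9, -0.1, 1.3]
ft_force: [0.2, 1.3, 0.6]
opening: 59.8
grasp_force: 0.0
t: 41.83
ee_pos: [637.5, -163.7, 91.3]
ee_rot: [180.0, 0.0, 1.4]
ft_force: [-0.0, -0.6, -0.1]
opening: 16.2
grasp_force: 30.0
```

```bash
python3 -m crank '0 0.01 0 0 0 0 5;0 0.02 0 0 0 0 5;0 0.025 0 0 0 0 5;0 0.025 0 0 0 0 5;0 0.025 0 0 0 0 5;0 0.025 0 0 0 0 5;0 0.025 0 0 0 0 5;0 0.025 0 0 0 0 5;0 0.025 0 0 0 0 5;0 0.015 0 0 0 0 5;0 0 0 0 0 0 5;0 0 0 0 0 0 5' 
python3 -m crank '0 0.005 0 0 0 0 5;0 0.005 0 0 0 0 5;0 0.005 0 0 0 0 5;0 0 0 0 0 0 5;0 0 0 0 0 0 5'
```

```text
t: 42.83
ee_pos: [640.2, -253.8, 91.4]
ee_rot: [179.9, -0.1, 1.3]
ft_force: [5.6, -1.8, -2.1]
opening: 15.7
grasp_force: 30.0
t: 43.25
ee_pos: [640.3, -258.9, 91.3]
ee_rot: [179.9, -0.1, 1.3]
ft_force: [4.9, -0.0, -1.9]
opening: 15.8
grasp_force: 30.0
```

```bash
python3 -m crank '0 0.004 0 0 0 0 5;0 0.004 0 0 0 0 5;0 0 0 0 0 0 5;0 0 0 0 0 0 5'
python3 -m crank '0 0.004 0 0 0 0 5;0 0.004 0 0 0 0 5;0 0 0 0 0 0 5;0 0 0 0 0 0 5'
```

```text
t: 43.58
ee_pos: [640.4, -261.1, 91.3]
ee_rot: [-180.0, -0.1, 1.3]
ft_force: [4.9, 4.6, -1.0]
opening: 16.2
grasp_force: 30.0
t: 43.92
ee_pos: [640.4, -261.2, 91.4]
ee_rot: [-179.7, -0.0, 1.4]
ft_force: [4.6, 13.4, 2.3]
opening: 16.1
grasp_force: 30.0
```

At the stop: the position no longer changes and the force has risen to 13 N. Release, back off and check.

```bash
python3 -m crank '0 0 0 0 0 0 60;0 0 0 0 0 0 60;0 0 0 0 0 0 60;0 0 0 0 0 0 60;0 0 0 0 0 0 60;0 0 -0.05 0 0 0 60;0 0 -0.08 0 0 0 60;0 0 -0.1 0 0 0 60;-0.05 0 -0.1 0 0 0 60;-0.08 0 -0.02 0 0 0 60;-0.06 0 0 0 0 0 60' && python3 -m crank '0 -0.1 0 0 0 0 60;0 -0.1 0 0 0 0 60;0 -0.1 0 0 0 0 60;0 -0.1 0 0 0 0 60;0 -0.1 0 0 0 0 60;0 -0.1 0 0 0 0 60;0 0 0 0 0 0 60;0 0 0 0 0 0 60;0 0 0 0 0 0 60;0 0 0 0 0 0 60'
python3 - <<'E'
from h import *
st();a=grab('scene');b=grab('top')
o=np.zeros((600,560,3),np.uint8);o[:300]=a[120:420];o[300:]=b[90:390];cv2.imwrite('pics/end.png',o)
for q in ['jar1','box3','lamp_grip']:
  for d in spot_in('top',q): w=towld('top',d['location']);print(q,np.round(w),round(d['p'],2))
E
```

```text
t: 44.83
ee_pos: [565.1, -266.9, 232.7]
ee_rot: [179.7, -0.3, 1.3]
ft_force: [-0.3, -0.9, -0.6]
opening: 59.9
grasp_force: 0.0
t: 45.67
ee_pos: [559.7, -27.4, 228.5]
ee_rot: [180.0, -0.0, 1.2]
ft_force: [-0.1, -0.0, 0.5]
opening: 59.9
grasp_force: 0.0
t 45.67 pos [559.7 -27.4 228.5] rot [180.   -0.    1.2] F [-0.1 -0.   0.5] open 59.9 g 0.0 q [-11.  24.  83.  -0.  73.  78.]
jar1 [ 445. -265.   41.] 0.74
jar1 [ 490. -262.   47.] 0.66
jar1 [ 544. -265.   45.] 0.51
jar1 [ 767. -181.    3.] 0.45
box3 [ 645. -253.   66.] 0.67
box3 [634. 431.  97.] 0.61
box3 [620. 374.  36.] 0.54
box3 [592. 377.  63.] 0.45
lamp_grip [ 640. -258.   65.] 0.85
```

View pics/end.png

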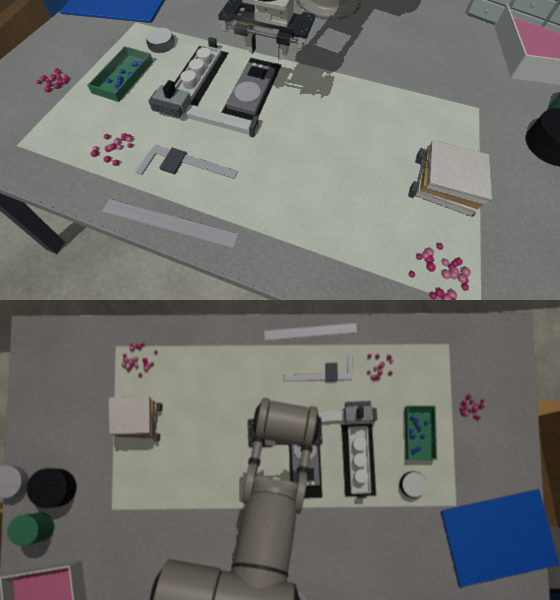

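The final picture shows the boxes still stacked at (130,417) and the tray with three upright jars centred on the pad at (359,460). The lamp is at that pad's end, at (358,412), and the tin, dish and caliper are untouched.

```bash
python3 -c "
from workcell import job
print(job.hand_in())"
```

```text
the job is handed in; nothing more can be done
None
```

The job is handed in: the tray is centred on the empty pad with all three jars upright in it, the lamp is at that pad's stop, and the boxes are still stacked with the tin, dish and caliper untouched; the hand-in returned no verdict.

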